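# Raise the print-watch camera until its stand locks

## Robot

A 6-joint arm with a two-finger parallel gripper is mounted at the origin on the work surface. World frame = base frame: x ahead of the robot, y to its left, z up, the work surface at z = 0. Lengths are in m, angles in rad, forces in N, time in s.
With the tool pointing down it reaches from about 0.325 to 0.85 m from the base axis. Payload 15.5 kg.
Tool frame: the origin (TCP) lies at the very end of the fingers, on their centre line; the grasp point (between the pads) lies 19 mm behind it; z points along the fingers, y is the line along which they close (so a half turn about z gives the same grasp; the last joint's range is limited). The gripper opens to 91 mm and grips with 3 to 60 N. Pads are 32 mm wide; open, the fingers measure 118 mm over their backs; the gripper's body (76 mm by 178 mm) begins 60 mm behind the grasp point.
Start: joints at [-1.429, 0.494, 1.345, -0, 1.302, -0.096], TCP at [0.147, -0.607, 0.214] pointing down, gripper open.
Joint ranges: [-2.91, 2.91], [-0.82, 2.16], [0.22, 2.67], [-1.22, 4.37], [0.12, 2.79], [-3.08, 3.08]. Speed limits (rad/s): [1.89, 1.89, 2.57, 3.01, 3.01, 3.01].

## Interface

Orientations are given as a rotation vector (axis times angle).
In Python, from cell import monitor, imaging, order gives the robot as it stands. The module is installed in compiled form; this text tells all that it offers.
- The arm moves only by the tool servo_tool, never from a script. Its argument "rows" is text: rows parted by semicolons, each of 5 numbers parted by spaces: the shift along the tool's x, y, z in normalised numbers (1 is 800 mm), then the turn about the tool's z in fractions of the full range, 1 being 180 degrees, then the closure, from 0 (fully open) to 1 (shut). In form: dx dy dz yaw gripper; .... A call has 1 to 5 rows; each row is the pose to reach, as a shift and turn from the pose commanded when the call began, along the tool's axes at that moment; what a row does not reach only later rows make up. A row lasts 1/10 s, in which the tool goes at most 50 mm and 8.59 degrees, less where a joint would pass 70% of its speed; a pose out of reach is approached as far as the arm can. Shift and turn numbers lie between -1 and 1, and a call with a number outside is refused. A call with a gripper value outside its range is refused whole. The fingers move at their own pace and stop on an object; "newtons" is the grip in N (left out, the last holds). Time passes only in rows, so rows that repeat a pose let the fingers close. It gives the time, the measured TCP pose, the force, the opening and the grip force at its end, in the units of the state.
- monitor.read_state(): the state, without advancing time (a new reading comes with each control period).
- imaging.get_image(name): name is "side" or "top" or "wrist"; returns the picture (384x512x3 uint8, red, green, blue); there is no depth.
- imaging.camera_info(name): a dict with "fx", "fy", "cx", "cy" (pixels), "k1" (the pictures are not rectified: a ray, as slopes to the right and down, at radius r is drawn at 1 + k1 r^2 times it, then the intrinsics apply), "rvec" (rotation vector, rad) and "tvec" (3), from world to camera coordinates, as OpenCV has them; the wrist camera has in their place "T_tool_cam" (4x4, takes a point from camera to tool coordinates, whose origin is the TCP and whose axes are the flange's). Camera axes: x right, y down, z forward; pixel columns grow to the right and rows downward; lengths in m; the calibration is good to about 2 mm. A picture is of the moment at which its call begins: read the wrist's pose just before it. camera_info takes no time and is no camera call.
- order.close_job(): hands the job in; it is judged then, once.
The state is a dict: "t": time; "qpos": joint angles; "dq": joint speeds; "effort": joint torques, N m; "tool_pos": TCP position; "eef_rot": TCP orientation; "ft_force": force on the tool from outside, world axes, zero at the start; "torque": the same for the moment, N m; "width": opening from 0.0 (shut) to 1.0 (fully open); "finger_force": force on a finger pad.
Only numpy, scipy, OpenCV 4.12 (cv2) and the standard library are available. Lean on these libraries where they do the work, as an engineer would, in place of code of your own. Each camera call takes 0.05 s, during which the arm holds its last target. There are 200 camera calls.

## Task

Pull the small camera straight up on its telescoping stand until the stand's lock button clicks out above the sleeve, then let go so that the camera stays up, locked. The similar stand with the round lamp must be left as it is.

Things in the scene. Friction and masses are not known exactly. Their poses are not given: they have to be found in the camera images.
- camera_grip (a point): Grip point: centre of the small grey box camera on one of the two stands. Camera 30 mm deep (x), 46 wide (y), 40 high (z, up); lens sticks out 8 mm on +x: grip from above across the plain 46 mm sides (y). Its 22 mm tube slides straight up from a black 32 mm sleeve, rim 125 mm above the table, on a 104 mm round base bolted down. The point is 155 mm above the table with the tube fully in.
- camera_mast (a joint): How far the camera's tube is drawn up from its sleeve, in m: 0 fully in, 0.085 at the upper stop; starts at 0 to 0.022. The lock button comes free at about 0.070; 0.076 to 0.080 is a good height to pull to. It takes about 6 to 10 N; friction holds it where it is left, and with the button out it cannot slide back below about 0.069.
- camera_button (a joint): The camera stand's spring lock button, a 10 mm round steel pin in the tube, on the lens side (+x of the camera): 0 m while held in, hidden inside the sleeve; 0.009 m when clicked out above the sleeve's rim. It moves by itself.
- lamp_head (a point): Centre of the round grey lamp (62 mm disc, 22 mm thick, on edge, white face to its +x) on the other stand, 166 to 178 mm above the table. That stand is of the same kind and size and is to be left as it is. The two stands may change places.
Mind the look-alikes: they are no part of the job. Leave any orange or purple look-alike of the part that bears camera_grip alone.

How it is judged:
By the outcome, as a careful person would: the job done as asked, in the order asked, and still so for the second after the job is handed in, with the robot touching nothing.
It also fails if it takes over 27 s, if anything falls off the work surface, if the arm or the gripper's body presses on something with over 40 N, if the wrist force passes 120 N, or if a joint passes its speed limit or range.

## Working session

There is one attempt and no reset: what is moved stays moved. The work goes in short steps, Python scripts to look and compute and a tool call to move; the robot and the scene stay as the last step left them, time stands still between calls to the robot, and variables do not carry over. Pictures are saved under pics/ and viewed, at most 10 in all, crops included, and the job is handed in when it is done.

Besides the shell and the picture viewer there is one more tool, called after "Emit:" as name(argument=value, ...), one argument or row to a line, values as JSON. servo_tool: Moves the arm, as the interface text tells. Its arguments: {"type":"object","properties":{"rows":{"type":"string"},"newtons":{"type":"number"}},"required":["rows"]}

```bash
mkdir -p pics; python3 - <<'E'
from cell import monitor, imaging
import cv2,numpy as np
s=monitor.read_state();print({k:np.round(v,3) for k,v in s.items()})
a=imaging.get_image("side");b=imaging.get_image("top");c=imaging.get_image("wrist")
for n,i in zip("side top wrist".split(),(a,b,c)):
    cv2.imwrite(f"pics/{n}0.png",i[:,:,::-1]); print(n,imaging.camera_info(n))
E
```

```text
{'t': np.float64(0.0), 'qpos': array([-1.429,  0.494,  1.346,  0.   ,  1.303, -0.096]), 'dq': array([-0.   ,  0.001,  0.   , -0.   ,  0.001, -0.001]), 'effort': array([ 2.0000e-03, -8.7883e+01, -3.8187e+01,  7.1000e-02,  5.3000e-02,
       -0.0000e+00]), 'tool_pos': array([ 0.147, -0.607,  0.213]), 'eef_rot': array([-3.118, -0.373,  0.   ]), 'ft_force': array([-0.538, -0.201, -0.211]), 'torque': array([-0.061,  0.015, -0.036]), 'finger_force': np.float64(0.0), 'width': np.float64(1.001)}
side {'fx': 447.8128657733774, 'fy': 447.8128657733774, 'cx': 254.17219696803124, 'cy': 191.05997469671004, 'k1': 0.047045191956072346, 'rvec': array([ 2.3082026 , -0.18747677,  0.08776308]), 'tvec': array([-0.46681948,  0.15442994,  0.91738695])}
top {'fx': 377.3012758434697, 'fy': 377.3012758434697, 'cx': 256.218596519604, 'cy': 200.89235753967412, 'k1': -0.12495598763571437, 'rvec': array([ 2.20177633, -2.18696447,  0.07978153]), 'tvec': array([0.00229847, 0.47444415, 0.88960441])}
wrist {'fx': 287.04282351033936, 'fy': 287.04282351033936, 'cx': 253.49930019790122, 'cy': 192.33799811624772, 'k1': -0.04807757151667452, 'T_tool_cam': array([[-1.64511609e-03, -9.63441213e-01, -2.67914766e-01,
         7.48383561e-02],
       [ 9.99998526e-01, -1.45352497e-03, -9.13453938e-04,
        -5.49945591e-04],
       [ 4.90638367e-04, -2.67915874e-01,  9.63442185e-01,
        -1.70098991e-01],
       [ 0.00000000e+00,  0.00000000e+00,  0.00000000e+00,
         1.00000000e+00]])}
```

View pics/side0.png

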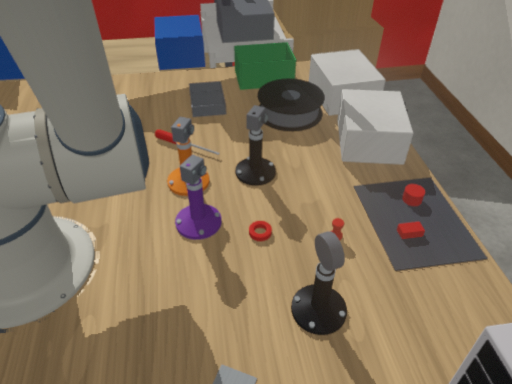

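View pics/top0.png

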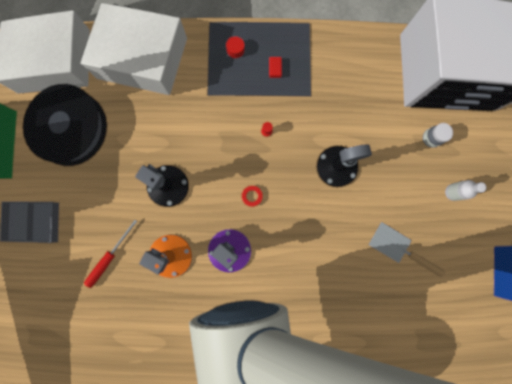

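Candidates for the camera:
- black-sleeve stand: side (257,120), top (150,178)
- orange look-alike: side (183,131)
- purple look-alike: side (194,170)
- lamp: side (329,250), top (355,155)

The description fits the black-sleeve stand. I'll check it in an enlarged crop.

```bash
python3 - <<'E'
import cv2,numpy as np
a=cv2.imread("pics/side0.png");b=cv2.imread("pics/top0.png")
A=cv2.resize(a[95:195,220:290],None,fx=5.5,fy=5.5,interpolation=2)
B=cv2.resize(b[150:220,120:200],None,fx=5,fy=5,interpolation=2)
c=np.zeros((550,A.shape[1]+B.shape[1],3),np.uint8);c[:A.shape[0],:A.shape[1]]=A;c[:B.shape[0],A.shape[1]:]=B
cv2.imwrite("pics/crop0.png",c);print(c.shape,A.shape)
E
```

```text
(550, 785, 3) (550, 385, 3)
```

View pics/crop0.png

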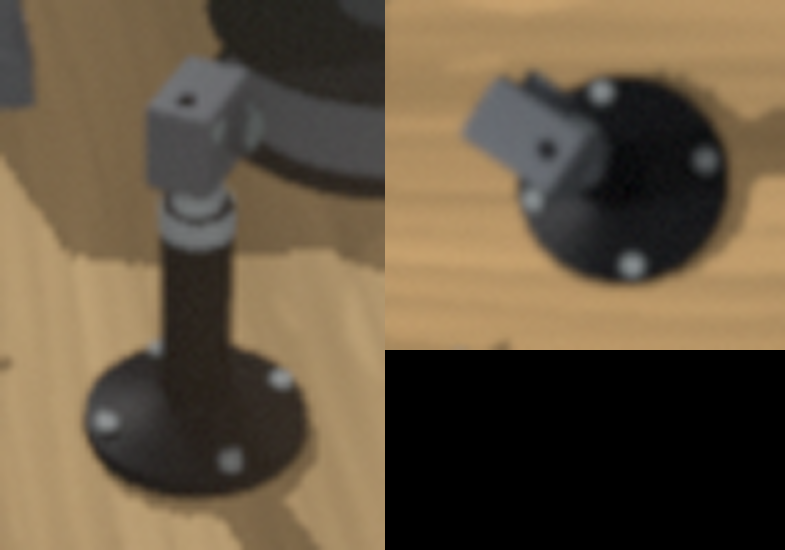

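```bash
cat > h.py <<'E'
import numpy as np, cv2
from cell import imaging, monitor
from scipy.spatial.transform import Rotation as R
def cam(n,s=None):
    i=imaging.camera_info(n)
    K=np.array([[i['fx'],0,i['cx']],[0,i['fy'],i['cy']],[0,0,1]]);d=np.array([i['k1'],0,0,0,0.])
    if n=='wrist':
        T=np.eye(4);T[:3,:3]=R.from_rotvec(s['eef_rot']).as_matrix();T[:3,3]=s['tool_pos']
        M=np.linalg.inv(T@i['T_tool_cam'])[:3]
    else: M=np.c_[cv2.Rodrigues(i['rvec'])[0],i['tvec']]
    return K,d,M
def und(c,p): return cv2.undistortPoints(np.float64(p).reshape(-1,1,2),c[0],c[1])[:,0]
def tri(c1,p1,c2,p2):
    X=cv2.triangulatePoints(c1[2],c2[2],und(c1,p1).T,und(c2,p2).T); return (X[:3]/X[3]).T
def proj(c,X): return cv2.projectPoints(np.float64(X).reshape(-1,3),cv2.Rodrigues(c[2][:,:3])[0],c[2][:,3],c[0],c[1])[0][:,0]
E
python3 - <<'E'
from h import *
S=cam('side');T=cam('top');np.set_printoptions(precision=4,suppress=True)
s=np.array([(205,118),(148,108),(250,70),(195,57),(187,100),(197,422)])/5.5+(220,95)
t=np.array([(597-385,125),(560-385,195),(500-385,75),(465-385,128),(547-385,149),(625-385,180)])/5+(120,150)
X=tri(S,s,T,t);print(X);print(X[:4].mean(0),'err',proj(S,X)-s)
v=X[0]+X[1]-X[2]-X[3];print('wide dir',v,np.degrees(np.arctan2(v[1],v[0])))
v=X[0]+X[2]-X[1]-X[3];print('lens dir',v,np.degrees(np.arctan2(v[1],v[0])))
# lamp head
print('lamp',tri(S,[(329,250)],T,[(355,155)]))
print('others', tri(S,[(183,128),(193,168)],T,[(154,261),(224,258)]))
q=monitor.read_state();print(R.from_rotvec(q['eef_rot']).as_matrix(),q['tool_pos'])
E
```

```text
[[0.5122 0.1918 0.1856]
 [0.4879 0.2062 0.1833]
 [0.5356 0.2327 0.1801]
 [0.5144 0.2462 0.1801]
 [0.5057 0.2124 0.1814]
 [0.5122 0.2219 0.0003]]
[0.5125 0.2192 0.1823] err [[ 0.5009 -0.0567]
 [-0.9262  0.0778]
 [-0.6824  0.0799]
 [-0.7349  0.0741]
 [-0.6334  0.0622]
 [-0.7144  0.0655]]
wide dir [-0.0498 -0.0808  0.0087] -121.65013718046139
lens dir [ 0.0454 -0.0279  0.0023] -31.52211424081663
lamp [[ 0.5615 -0.1926  0.1717]]
others [[0.3442 0.2119 0.1592]
 [0.3545 0.0705 0.1573]]
[[ 0.9718  0.2356 -0.0001]
 [ 0.2356 -0.9718  0.0009]
 [ 0.0001 -0.0009 -1.    ]] [ 0.1472 -0.6071  0.2135]
```

The black stand is the right one: it carries a plain grey box camera with its lens toward about -31° in world yaw. The centre is at about (0.513, 0.220, 0.162). I'm travelling over there with a gradual rise and a -135° yaw.

Units first: shifts go in shares of 800 mm and turns go in shares of 180 degrees. So -717 mm / 800 = -0.8963, -100 mm / 800 = -0.125, -135 degrees / 180 = -0.75.

Emit:
servo_tool(
  rows="0.6875 -0.8963 -0.125 -0.75 0;0.6875 -0.8963 -0.125 -0.75 0;0.6875 -0.8963 -0.125 -0.75 0;0.6875 -0.8963 -0.125 -0.75 0;0.6875 -0.8963 -0.125 -0.75 0",
  newtons=25,
)

```text
t: 0.65
tool_pos: [0.2481, -0.3782, 0.2415]
eef_rot: [-2.762, -1.497, -0.0]
ft_force: [0.4, -0.3, 0.7]
width: 0.998
finger_force: 0.0
```

```bash
cat > goal.py <<'E'
import sys
from h import *
g=np.array([float(v) for v in sys.argv[1:4]]);h=float(sys.argv[4])
q=monitor.read_state();M=R.from_rotvec(q['eef_rot']).as_matrix()
print('t',q['t'],q['tool_pos'].round(4),'F',q['ft_force'].round(1),'w',q['width'],q['finger_force'])
y=np.degrees(np.arctan2(M[1,1],M[0,1]))
print('shift mm',(1000*M.T@(g-q['tool_pos'])).round(1),'yaw',round((y-h+180)%360-180,1),'tilt',M[:,2].round(4),'q',q['qpos'].round(2))
E
python3 goal.py .513 .22 .30 58.5
```

```text
t 0.65 [ 0.2481 -0.3782  0.2415] F [ 0.4 -0.3  0.7] w 0.9975325128022697 0.0
shift mm [ 645.9 -104.5  -58.4] yaw -91.6 tilt [ 0.e+00  2.e-04 -1.e+00] q [-1.12  0.22  1.71  0.    1.21 -0.55]
```

Converted, 646 mm / 800 = 0.8075, -104 mm / 800 = -0.13, -92 degrees / 180 = -0.5111.

Emit:
servo_tool(
  rows="0.8075 -0.13 -0.075 -0.5111 0;0.8075 -0.13 -0.075 -0.5111 0;0.8075 -0.13 -0.075 -0.5111 0;0.8075 -0.13 -0.075 -0.5111 0;0.8075 -0.13 -0.075 -0.5111 0",
)

```text
t: 1.15
tool_pos: [0.3503, -0.1513, 0.2646]
eef_rot: [2.021, 2.404, 0.0]
ft_force: [1.1, -1.2, 0.0]
width: 0.999
finger_force: 0.0
```

```bash
python3 goal.py .513 .22 .30 58.5
```

```text
t 1.15 [ 0.3503 -0.1513  0.2646] F [ 1.1 -1.2  0. ] w 0.9991160183074581 0.0
shift mm [337.8 224.1 -35.5] yaw -48.6 tilt [ 4.e-04 -2.e-04 -1.e+00] q [-0.56  0.08  1.81  0.    1.25 -0.74]
```

Converted, 338 mm / 800 = 0.4225, 224 mm / 800 = 0.28, -49 degrees / 180 = -0.2722.

Emit:
servo_tool(
  rows="0.4225 0.28 -0.045 -0.2722 0;0.4225 0.28 -0.045 -0.2722 0;0.4225 0.28 -0.045 -0.2722 0;0.4225 0.28 -0.045 -0.2722 0;0.4225 0.28 -0.045 -0.2722 0",
)

```text
t: 1.65
tool_pos: [0.4515, 0.0766, 0.2866]
eef_rot: [0.999, 2.978, -0.0]
ft_force: [0.2, -0.8, 0.5]
width: 1.0
finger_force: 0.0
```

```bash
python3 goal.py .513 .22 .30 58.5
```

```text
t 1.65 [0.4515 0.0766 0.2866] F [ 0.2 -0.8  0.5] w 0.9998083289992511 0.0
shift mm [ 37.4 151.5 -13.4] yaw -5.6 tilt [ 2.e-04 -1.e-04 -1.e+00] q [ 0.04  0.18  1.62 -0.    1.34 -0.89]
```

Converted, 151 mm / 800 = 0.1888, 37 mm / 800 = 0.0463, -5.6 degrees / 180 = -0.0311.

Emit:
servo_tool(
  rows="0.0463 0.1888 -0.0163 -0.0311 0;0.0463 0.1888 -0.0163 -0.0311 0;0.0463 0.1888 -0.0163 -0.0311 0;0.0463 0.1888 -0.0163 -0.0311 0;0.0463 0.1888 -0.0163 -0.0311 0",
)

```text
t: 2.15
tool_pos: [0.5137, 0.2178, 0.2988]
eef_rot: [-0.859, -3.021, 0.001]
ft_force: [-0.7, -0.6, 0.7]
width: 0.999
finger_force: 0.0
```

```bash
python3 goal.py .513 .22 .30 58.5; python3 - <<'E'
from h import *
q=monitor.read_state();i=imaging.get_image('wrist')
c=cam('wrist',q);print(proj(c,[.513,.22,.182]))
cv2.imwrite('pics/w1.png',cv2.resize(i[:,:,::-1],None,fx=1.5,fy=1.5))
np.savez('w1.npz',**{k:q[k] for k in ('eef_rot','tool_pos')})
E
```

```text
t 2.15 [0.5137 0.2178 0.2988] F [-0.7 -0.6  0.7] w 0.9992719805635846 0.0
shift mm [ 1.7  1.5 -1.2] yaw -0.2 tilt [-7.e-04 -3.e-04 -1.e+00] q [ 0.29  0.33  1.39 -0.    1.43 -0.72]
[[255.21804242 187.89255529]]
```

View pics/w1.png

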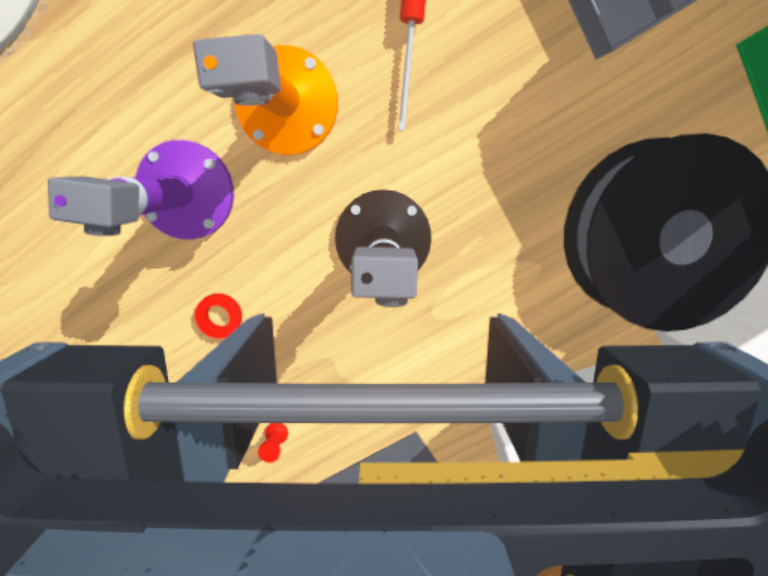

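The wrist picture shows the camera at about (385,272), between the fingers and square to them. The orange and purple look-alikes are to the left. I'll enlarge the crop to refine the position.

```bash
python3 - <<'E'
import cv2
i=cv2.imread('pics/w1.png');cv2.imwrite('pics/w1c.png',cv2.resize(i[180:320,320:450],None,fx=4,fy=4,interpolation=2))
E
```

```text
(no output)
```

View pics/w1c.png

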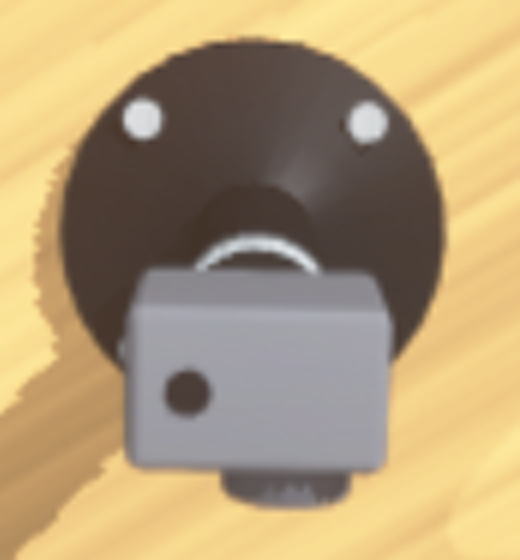

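```bash
python3 - <<'E'
from h import *
np.set_printoptions(precision=4,suppress=True)
q=np.load('w1.npz');W=cam('wrist',q);S=cam('side');T=cam('top')
w=(np.array([(390,318),(133,308),(383,470),(128,465)])/4+(320,180)+.5)/1.5-.5
# wrist order: (back+y),(back-y),(lens+y),(lens-y)  ; tool y = 58deg
s=np.array([(195,57),(148,108),(250,70),(205,118)])/5.5+(220,95)
t=np.array([(465-385,128),(560-385,195),(500-385,75),(597-385,125)])/5+(120,150)
for a in ((W,w,S,s),(W,w,T,t),(S,s,T,t)):
    X=tri(*a);v=X[0]+X[2]-X[1]-X[3];print(X.mean(0),np.degrees(np.arctan2(v[1],v[0])),np.linalg.norm(v)/2)
K,d,M=W;O=-M[:,:3].T@M[:,3]
for p in (w,):
    r=np.c_[und(W,p),np.ones(4)]@M[:,:3];X=O+r*((.180-O[2])/r[:,2])[:,None];print('plane .18',X.mean(0),X)
E
python3 goal.py .513 .22 .30 58.5
```

```text
[0.5128 0.2223 0.1801] 55.455492463234904 0.044567899226366635
[0.5124 0.2214 0.1744] 58.8583694695077 0.045099347419304485
[0.5125 0.2192 0.1823] 58.34986281953856 0.047677590314006625
plane .18 [0.5114 0.2223 0.18  ] [[0.5123 0.2481 0.18  ]
 [0.4877 0.2117 0.18  ]
 [0.535  0.2333 0.18  ]
 [0.5107 0.1959 0.18  ]]
t 2.2 [0.5133 0.2166 0.2989] F [-0.2 -0.9 -0.3] w 0.9980994378465828 0.0
shift mm [ 2.   2.7 -1.1] yaw -0.3 tilt [-1.e-03 -6.e-04 -1.e+00] q [ 0.29  0.32  1.39 -0.    1.43 -0.72]
```

```bash
python3 goal.py .512 .2215 .143 57
```

```text
t 2.2 [0.5133 0.2166 0.2989] F [-0.2 -0.9 -0.3] w 0.9980994378465828 0.0
shift mm [  3.6   3.6 155.9] yaw 1.2 tilt [-1.e-03 -6.e-04 -1.e+00] q [ 0.29  0.32  1.39 -0.    1.43 -0.72]
```

Converted, 156 mm / 800 = 0.195, 140 mm / 800 = 0.175, 1.2 degrees / 180 = 0.0067.

Emit:
servo_tool(
  rows="0.0038 0.0038 0.05 0.0067 0;0.0044 0.0044 0.1 0.0067 0;0.0044 0.0044 0.1438 0.0067 0;0.0044 0.0044 0.175 0.0067 0;0.0044 0.0044 0.195 0.0067 0",
)

```text
t: 2.7
tool_pos: [0.5111, 0.2195, 0.1416]
eef_rot: [-0.896, -3.009, 0.003]
ft_force: [0.8, 0.2, 0.4]
width: 0.997
finger_force: 0.0
```

```bash
python3 goal.py .512 .2215 .143 57; python3 - <<'E'
from h import *
i=imaging.get_image('side');j=imaging.get_image('wrist')
a=cv2.resize(i[70:200,190:320,::-1],(500,500),interpolation=2);b=cv2.resize(j[120:320,160:350,::-1],(290,305))
o=np.zeros((500,790,3),np.uint8);o[:,:500]=a;o[:305,500:]=b;cv2.imwrite('pics/g1.png',o)
E
```

```text
t 2.7 [0.5111 0.2195 0.1416] F [0.8 0.2 0.4] w 0.9965893088314672 0.0
shift mm [ 0.3  2.1 -1.4] yaw -0.2 tilt [-0.0026 -0.001  -1.    ] q [ 0.3   0.48  1.6  -0.    1.06 -0.69]
```

View pics/g1.png

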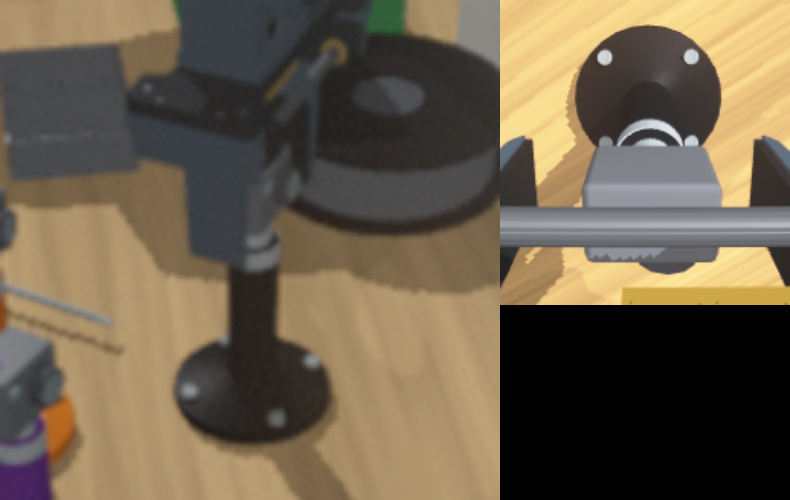

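The fingers straddle the camera, with the camera about 2–3 mm toward tool +y. I'm centring on it and closing.

Converted, 2.5 mm / 800 = 0.0031, -1 mm / 800 = -0.0013.

Emit:
servo_tool(
  rows="0 0.0031 -0.0013 0 0;0 0.0031 -0.0013 0 1;0 0.0031 -0.0013 0 1;0 0.0031 -0.0013 0 1;0 0.0031 -0.0013 0 1",
  newtons=30,
)

```text
t: 3.3
tool_pos: [0.514, 0.2237, 0.1447]
eef_rot: [0.894, 3.011, 0.001]
ft_force: [0.0, 0.3, 0.2]
width: 0.681
finger_force: 0.0
```

Emit:
servo_tool(
  rows="0 0 0 0 1;0 0 0 0 1;0 0 0 0 1",
)

```text
t: 3.6
tool_pos: [0.5125, 0.2217, 0.1438]
eef_rot: [-0.893, -3.01, 0.007]
ft_force: [-5.3, -16.2, 3.2]
width: 0.499
finger_force: 30.0
```

Gripped at about 46 mm, with a side load of roughly 17 N. I'll relax that.

Converted, -1 mm / 800 = -0.0013.

Emit:
servo_tool(
  rows="0 -0.0013 0 0 1;0 -0.0013 0 0 1;0 -0.0013 0 0 1",
)

```text
t: 3.9
tool_pos: [0.5124, 0.2216, 0.1439]
eef_rot: [-0.893, -3.011, 0.004]
ft_force: [-2.0, -9.4, -1.6]
width: 0.506
finger_force: 30.0
```

Converted, -24 mm / 800 = -0.03, -18 mm / 800 = -0.0225.

Emit:
servo_tool(
  rows="0 -0.0013 0 0 1;0 -0.0013 -0.0075 0 1;0 -0.0013 -0.015 0 1;0 -0.0013 -0.0225 0 1;0 -0.0013 -0.03 0 1",
)

```text
t: 4.4
tool_pos: [0.5124, 0.2216, 0.1688]
eef_rot: [-0.894, -3.011, 0.002]
ft_force: [1.3, -6.1, -7.6]
width: 0.503
finger_force: 30.0
```

Sliding with about 7.6 N of resistance, as expected.

Converted, -35 mm / 800 = -0.0438, -28 mm / 800 = -0.035.

Emit:
servo_tool(
  rows="0 0 -0.0088 0 1;0 0 -0.0175 0 1;0 0 -0.0263 0 1;0 0 -0.035 0 1;0 0 -0.0438 0 1",
)

```text
t: 4.9
tool_pos: [0.5124, 0.2215, 0.2039]
eef_rot: [-0.894, -3.011, 0.002]
ft_force: [1.4, -4.6, -8.6]
width: 0.503
finger_force: 30.0
```

Converted, -13 mm / 800 = -0.0163, -12 mm / 800 = -0.015.

Emit:
servo_tool(
  rows="0 0 -0.0063 0 1;0 0 -0.0113 0 1;0 0 -0.015 0 1;0 0 -0.0163 0 1;0 0 -0.0163 0 1",
)

```text
t: 5.4
tool_pos: [0.5125, 0.2215, 0.217]
eef_rot: [-0.894, -3.012, 0.001]
ft_force: [-1.5, -5.6, -0.1]
width: 0.504
finger_force: 30.0
```

```bash
python3 goal.py .512 .2215 .143 57; python3 - <<'E'
from h import *
i=imaging.get_image('side');j=imaging.get_image('top')
c=cam('side');print(proj(c,[[.5125,.2215,.125],[.5125,.2215,0],[.5125+.85*.011,.2215-.52*.011,.128]]))
a=cv2.resize(i[70:190,210:310,::-1],(500,600),interpolation=2)
cv2.imwrite('pics/u1.png',a)
E
```

```text
t 5.4 [0.5125 0.2215 0.217 ] F [-1.5 -5.6 -0.1] w 0.5041783778526019 29.995826482772827
shift mm [ 0.4 -0.2 74. ] yaw -0.1 tilt [-3.e-04 -7.e-04 -1.e+00] q [ 0.3   0.4   1.51 -0.    1.24 -0.69]
[[255.52301013 131.37226459]
 [255.22751815 171.95586644]
 [259.86444522 131.34534232]]
```

View pics/u1.png

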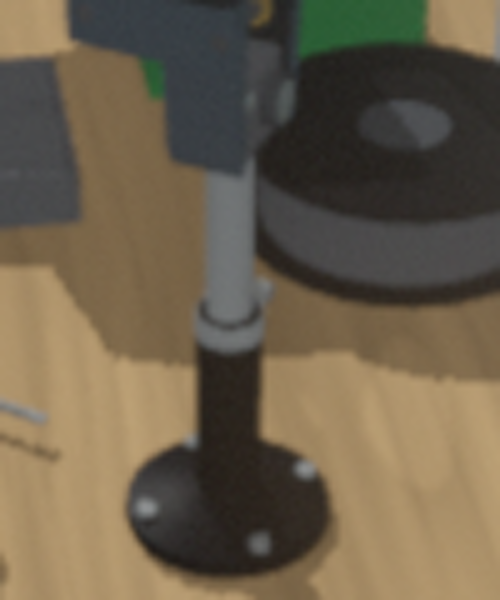

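The button shows as a small steel nub at crop (265,292), above the rim on the lens side, so it has clicked out. I'm opening and retreating straight up.

Emit:
servo_tool(
  rows="0 0 0 0 0.9;0 0 0 0 0.7;0 0 0 0 0;0 0 0 0 0;0 0 0 0 0",
)

```text
t: 6.0
tool_pos: [0.513, 0.2223, 0.2168]
eef_rot: [0.894, 3.011, 0.001]
ft_force: [0.1, 0.8, -0.2]
width: 0.736
finger_force: 0.0
```

Converted, -15 mm / 800 = -0.0188, -5 mm / 800 = -0.0063.

Emit:
servo_tool(
  rows="0 0 0 0 0;0 0 0 0 0;0 0 0 0 0;0 0 -0.0063 0 0;0 0 -0.0188 0 0",
)

```text
t: 6.5
tool_pos: [0.5125, 0.2219, 0.2314]
eef_rot: [-0.894, -3.011, 0.001]
ft_force: [0.2, 0.2, 0.3]
width: 1.002
finger_force: 0.0
```

Converted, -110 mm / 800 = -0.1375, -80 mm / 800 = -0.1.

Emit:
servo_tool(
  rows="0 0 -0.0313 0 0;0 0 -0.0625 0 0;0 0 -0.1 0 0;0 0 -0.1375 0 0;0 0 -0.1375 0 0",
)

```text
t: 7.0
tool_pos: [0.5143, 0.2225, 0.3463]
eef_rot: [0.892, 3.006, 0.006]
ft_force: [-0.0, -0.3, -0.2]
width: 1.0
finger_force: 0.0
```

```bash
python3 goal.py .512 .2215 .35 57; python3 - <<'E'
from h import *
i=imaging.get_image('side')
c=cam('side');print(proj(c,[.5125,.2215,.155+.078]))
cv2.imwrite('pics/f1.png',cv2.resize(i[50:330,190:390,::-1],(428,600),interpolation=2))
E
```

```text
t 7.0 [0.5143 0.2225 0.3463] F [-0.  -0.3 -0.2] w 0.9995441392965493 0.0
shift mm [ 1.4 -2.  -3.7] yaw -0.1 tilt [ 0.0069  0.0022 -1.    ] q [ 0.3   0.3   1.3   0.    1.54 -0.69]
[[255.82097156  90.54659556]]
```

View pics/f1.png

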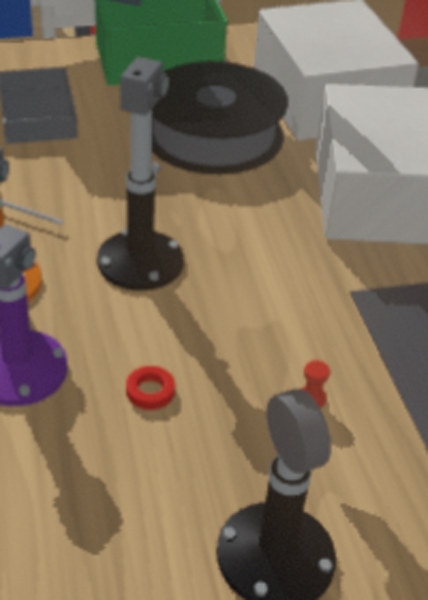

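The camera stays up at crop (141,85), which matches the position predicted for a draw of about 0.078 m. The gripper is clear and the lamp is untouched.

```bash
python3 -c "
from cell import order
print(order.close_job())"
```

```text
the job is handed in; nothing more can be done
None
```

The camera is drawn up about 78 mm and was holding there after I let go; the lock button was seen out above the sleeve just before release. The lamp stand and the orange and purple look-alikes were left untouched, and the job was handed in at about 7 s.

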